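# Unscrew the knurled ring of the whetstone holder and slide the stone out

### The job

Free the whetstone from its holder with fingertips only, without gripping or lifting anything. First loosen the knurled ring on the bridge by stroking a fingertip across its open rim, stroke after stroke, until it has made two full turns anticlockwise seen from above (a bit more is fine, but less than three). Then push the whetstone by its free end, under the raised keeper, until it rests against the wooden stop at the other end of the holder, and take the hand away without disturbing the egg cup, sanding block or gouge nearby.

Things in the scene. Friction and masses are not known exactly. Their poses are not given: they have to be found in the camera images.
- holder: Fixed wooden board 104 (x) by 245 (y) by 12 mm, y -115 to +130 mm in its frame, origin at bench height. x points away from the robot, +y is the way the stone slides out. Side guides 10 mm high at x = +-32 mm, y -107 to +18 mm. A dark steel bridge, 98 (x) by 30 (y) mm, top 68 mm above the bench, crosses it at y = +40 mm
- ring_center (a point): Centre of the knurled steel ring on the bridge (holder x 0, y +40 mm): 48 mm diameter, 69 to 89 mm above the bench, upright axis. A guard (outer radius 37 mm, top 87 mm above the bench) surrounds its far half; the rim is open to a fingertip on the holder's -x side, facing the robot. A 12 mm spindle stands out of it to 92 mm above the bench, 103 mm at most when raised
- ring (a joint): Angle of the knurled ring, rad, growing anticlockwise from above (loosening); starts at 0 (tight) to 0.4; two turns are 12.57. It stays where left and takes 0.03 N m (1.3 N at the rim): a fingertip pressed on the rim with 3 to 5 N and moved along it carries it round by friction. A black line on its top and a white one on the bridge before it help counting
- keeper (a joint): Rise in m of the steel keeper under the bridge, 3.5 mm per turn of the ring. At 0 its lip hangs in front of the stone's +y end, 4.5 mm below the stone's top; from about 5 mm up the stone passes under it
- stone_center (a point): Centre of the whetstone, half-way up, 27 mm above the bench: grey stone (136 mm long, upper 16 mm) on a wooden tray (150 mm long, 14 mm high), in all 60 (x) by 150 (y) by 30 mm, loose, about 0.3 kg. It lies on the board between the guides, +y end under the keeper; the -y end is free and is pushed (3 to 5 N)
- stop_face (a point): Middle of the inner face of the wooden end stop, 22 mm above the bench, at x 0, y +100 mm of the holder. The stone is home when its tray's +y end touches this face, its centre then 75 mm before it; it travels about 45 to 60 mm
- whetstone: The same whetstone, origin at the centre of its underside, axes as the holder's
- egg_cup: Turned wooden egg cup, 48 mm across, 57 mm high, standing beyond the holder; origin under its centre. Leave alone
- sanding_block: Wooden sanding block, 56 by 100 by 28 mm, beyond the holder; origin under its centre. Leave alone
- turned_gouge: Carving gouge with a turned dark red handle, 256 mm long, lying to the left of the holder; origin under its centre. Leave alone
There are look-alikes about, which are no part of the job. There is more than one size of the whetstone; the job needs the smaller.

How it is judged:
By the outcome, as a careful person would: the job done as asked, in the order asked, and still so for the second after the job is handed in, with the robot touching nothing.
It also fails if it takes over 72 s, if anything falls off the work surface, if the arm or the gripper's body presses on something with over 40 N, if the wrist force passes 120 N, or if a joint passes its speed limit or range.

### The arm

A 6-joint arm with a two-finger parallel gripper is mounted at the origin on a cart in front of the work surface, level with it; the furniture and walls round the work are solid. World frame = base frame: x ahead of the robot, y to its left, z up, the work surface at z = 0. Lengths are in m, angles in rad, forces in N, time in s.
With the tool pointing down it reaches from about 0.4 to 0.825 m from the base axis. Payload 7 kg.
Tool frame: the origin (TCP) lies at the very end of the fingers, on their centre line; the grasp point (between the pads) lies 19 mm behind it; y points along the fingers, z is the direction in which the jaws open and shut, and the axes are right-handed (so a half turn about y gives the same grasp; the last joint's range is limited). The gripper opens to 88 mm and grips with 3 to 60 N. Pads are 19 mm wide; open, the fingers measure 130 mm over their backs; the gripper's body (78 mm by 193 mm) begins 47 mm behind the grasp point.
Start: joints at [1.629, 0.359, 0.012, 0, -1.224, -0.288], TCP at [0.154, 0.657, 0.2] pointing down, gripper open.
Joint ranges: [-3.07, 3.07], [-1.43, 2.12], [-1.02, 1.25], [-3.03, 1.67], [-3.05, -0], [-3.03, 3.03]. Speed limits (rad/s): [2.39, 2.39, 3.01, 3.14, 3.14, 3.14].

### API

Orientations are given as [roll, pitch, yaw] about the fixed x, y, z axes, in that order (R = Rz(yaw) Ry(pitch) Rx(roll)).
In Python, from station import get_state, grab_frame, job_done, regions_of gives the robot as it stands.
- The arm moves only by the tool drive_tool, never from a script. Its argument "rows" is a list of rows, each a list of 3 entries, a list of its own where there are three numbers: the shift along the world's x, y, z as a fraction of full scale, then the turn about the world's z as a fraction of full scale, then the opening, from 0 (shut) to 1 (fully open). A call has 1 to 12 rows; each row is the pose to reach, as a shift and turn from the pose commanded when the call began; what a row does not reach only later rows make up. Full scale, the value 1, is 30 cm for a shift and 90 degrees for a turn. A row lasts 1/10 s, in which the tool goes at most 50 mm and 8.59 degrees, less where a joint would pass 70% of its speed; a pose out of reach is approached as far as the arm can. A call with a number of a shift or a turn outside -1 to 1 is refused whole. A call with a gripper value outside its range is refused whole. The fingers move at their own pace and stop on an object; "newtons" is the grip in N (left out, the last holds). Time passes only in rows, so rows that repeat a pose let the fingers close. It gives the time, the measured TCP pose, the force and the opening at its end, in the units of the state.
- get_state(): the state, without advancing time (a new reading comes with each control period).
- grab_frame(name): name is "scene" or "top" or "wrist"; returns a dict with "img" (420x560x3 uint8, blue, green, red), "fx", "fy", "cx", "cy" (pixels), "T" (4x4, takes a point from camera to world coordinates); the wrist camera has in their place "hand_eye" (4x4, takes a point from camera to tool coordinates, whose origin is the TCP and whose axes are the tool frame's). Camera axes: x right, y down, z forward; pixel columns grow to the right and rows downward; lengths in m; the calibration is good to about 2 mm. A picture is of the moment at which its call begins: read the wrist's pose just before it. There is no depth.
- job_done(): hands the job in, once; it reports no verdict.
Trained networks look in a picture, given as the dict that the camera call returned (one of the last four; its "shot" number tells which), for a name from the list of things; names that differ only in an ending like _2 or _b are one class to them, and where a whole thing is asked for, a point or a joint stands for the part that bears it (a point fixed in the world has none). Each returns a list of dicts, best first, with "confidence" (0 to 1); they miss things now and then, are a little off and sometimes report something else, mostly with a low value. They report only what shows in the picture. A call takes as long as a camera call. They do not tell look-alikes from the thing itself.
- regions_of(picture, thing): "pixels" (420x560 bool, what is visible of it) and "box" ([left, top, right, bottom] in pixels, round what is visible of it).
The state is a dict: "t": time; "q": joint angles; "qd": joint speeds; "joint_efforts": joint torques, N m; "eef_pos": TCP position; "ee_rot": TCP orientation; "force": force on the tool from outside, world axes, zero at the start; "moment": the same for the moment, N m; "width": finger opening in m.
Only numpy, scipy, OpenCV 4.12 (cv2) and the standard library are available. Lean on these libraries where they do the work, as an engineer would, in place of code of your own. Each camera call takes 0.05 s, during which the arm holds its last target. There are 200 camera calls.

## Working session

There is one attempt and no reset: what is moved stays moved. The work goes in short steps, Python scripts to look and compute and a tool call to move; the robot and the scene stay as the last step left them, time stands still between calls to the robot, and variables do not carry over. Pictures are saved under pics/ and viewed, about 8 in all and at most 12, crops included, and the job is handed in when it is done.

Besides the shell and the picture viewer there is one more tool, called after "Call:" as name(argument=value, ...), one argument or row to a line, values as JSON. drive_tool: Moves the arm, as the interface text tells. Its arguments: {"type":"object","properties":{"rows":{"type":"array"},"newtons":{"type":"number"}},"required":["rows"]}

```bash
mkdir -p pics; ls; python3 - <<'E'
from station import *
import cv2,numpy as np
print(get_state())
for n in("scene","top"):
    f=grab_frame(n); cv2.imwrite(f"pics/{n}0.png",f["img"]); print(n,f["fx"],f["cx"],f["cy"],np.round(f["T"],4).tolist(),f["shot"])
    for th in("holder","ring_center","stone_center","whetstone","egg_cup","sanding_block","turned_gouge"):
        for r in regions_of(f,th)[:4]:
            ys,xs=np.nonzero(r["pixels"]); print(th,round(r["confidence"],2),r["box"],xs.mean().round(1),ys.mean().round(1))
E
```

```text
pics
{'t': 0.0, 'q': array([ 1.62910032e+00,  3.59394528e-01,  1.10305356e-02, -3.42831658e-04,
       -1.22408615e+00, -2.88117036e-01]), 'qd': array([ 2.29808435e-04, -7.68923551e-04,  1.59500978e-08,  4.67640284e-04,
       -7.69908921e-04, -9.76228256e-04]), 'joint_efforts': array([ 6.34057469e-04, -5.82718027e+01,  2.93066901e+01,  6.99789271e+00,
        7.08003514e-03, -1.44859014e-04]), 'eef_pos': array([0.15366297, 0.65671793, 0.19880677]), 'ee_rot': array([-1.56911910e+00,  1.60976684e-04,  2.91166298e+00]), 'force': array([ 0.09450213, -0.45379964, -0.16932186]), 'moment': array([ 0.00521384, -0.01668436,  0.00642242]), 'width': 0.0875680626806017}
scene 473.42259981359905 280.346869119865 206.8840818345001 [[-0.8969, -0.3094, 0.316, 0.2557], [-0.4419, 0.6018, -0.6653, 0.698], [0.0157, -0.7363, -0.6765, 0.7171], [0.0, 0.0, 0.0, 1.0]] 1
holder 0.55 [262.5, 160.0, 348.0, 239.4] 301.4 200.9
ring_center 0.77 [290.6, 167.4, 316.0, 190.7] 302.8 178.6
stone_center 0.98 [290.0, 159.6, 341.8, 209.1] 319.4 179.2
stone_center 0.9 [289.8, 254.2, 407.1, 326.0] 350.4 288.7
whetstone 0.8
[... 441 characters left out ...]
 0.0005, 0.0805], [-0.0033, -0.1319, -0.9913, 1.1483], [0.0, 0.0, 0.0, 1.0]] 2
holder 0.63 [324.8, 206.5, 345.4, 225.6] 333.8 214.3
holder 0.57 [293.3, 191.8, 394.4, 242.0] 334.8 217.6
ring_center 0.92 [322.5, 206.1, 342.7, 225.0] 333.8 214.1
stone_center 0.7 [238.5, 249.3, 280.2, 340.0] 256.9 295.7
stone_center 0.61 [338.8, 203.5, 391.2, 231.6] 369.2 218.1
whetstone 0.97 [340.1, 208.3, 394.0, 231.5] 369.6 218.4
whetstone 0.65 [236.2, 248.8, 279.7, 337.4] 256.7 295.2
whetstone 0.59 [365.6, 149.3, 407.1, 183.3] 386.8 166.9
egg_cup 0.76 [318.9, 159.0, 342.6, 185.2] 328.9 170.5
sanding_block 0.66 [365.3, 149.0, 407.7, 182.9] 386.6 166.6
turned_gouge 0.63 [133.9, 224.8, 244.4, 261.0] 177.8 242.7
```

```bash
python3 - <<'E'
import cv2
a=cv2.imread("pics/scene0.png");b=cv2.imread("pics/top0.png")
cv2.imwrite("pics/top_crop.png",cv2.resize(b[130:350,120:420],None,fx=2.6,fy=2.6,interpolation=cv2.INTER_CUBIC))
E
```

```text
(no output)
```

View pics/scene0.png

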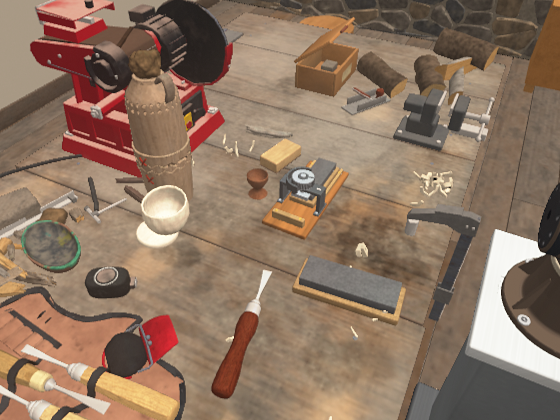

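View pics/top_crop.png

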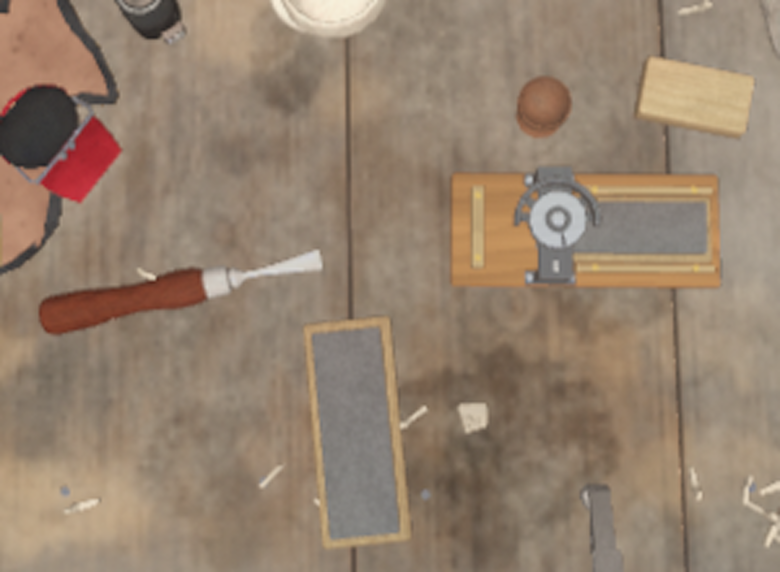

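The top crop shows the holder at crop (453–720, 172–287), with its +y end and light stop strip to the left at (478,226). The ring is at (558,219), with the white bridge mark at (556,266) and the guard on the far side.

Look-alikes for the whetstone:
- **Small stone in the holder:** top image pixel (369,218). This is the one to push, because it is smaller and sits under the bridge.
- **Big loose stone:** (257,295). Not this one.
- **Sanding block:** (387,167), sometimes reported as a whetstone. Not this one.

Next I'll measure world positions.

```bash
cat > h.py <<'E'
from station import *
import cv2,numpy as np
from scipy.spatial.transform import Rotation as Ro
def world(f,uv,z,T=None):
    T=f["T"] if T is None else T
    uv=np.atleast_2d(uv).astype(float)
    d=np.c_[(uv[:,0]-f["cx"])/f["fx"],(uv[:,1]-f["cy"])/f["fy"],np.ones(len(uv))]@T[:3,:3].T
    return T[:3,3]+d*((z-T[2,3])/d[:,2])[:,None]
def proj(f,P,T=None):
    T=f["T"] if T is None else T
    p=(np.atleast_2d(P)-T[:3,3])@T[:3,:3]
    return np.c_[p[:,0]/p[:,2]*f["fx"]+f["cx"],p[:,1]/p[:,2]*f["fy"]+f["cy"]]
def wrist():
    s=get_state(); f=grab_frame("wrist")
    E=np.eye(4);E[:3,:3]=Ro.from_euler("xyz",s["ee_rot"]).as_matrix();E[:3,3]=s["eef_pos"]
    return f,E@f["hand_eye"]
E
python3 - <<'E'
from h import *
f=grab_frame("top")
c=lambda *p:np.array(p)/2.6+[120,130]-0.3
print("corners z.012",world(f,c((453,172),(453,288),(720,174),(720,287)),.012).round(4).tolist())
print("ring",world(f,c((558,219)),.089).round(4), "cup",world(f,c((544,105)),.057).round(3),"block",world(f,c((650,57),(755,75),(638,112),(742,136)),.028).round(3).tolist())
print("stone -y",world(f,c((708,203),(706,254)),.042).round(4).tolist(),"stop",world(f,c((483,186),(483,268)),.03).round(4).tolist())
g=grab_frame("scene")
for ff in(f,g):
    r=regions_of(ff,"ring_center")[0]; ys,xs=np.nonzero(r["pixels"]); print(world(ff,[[xs.mean(),ys.mean()]],.085).round(4),r["confidence"])
w,T=wrist(); cv2.imwrite("pics/wrist0.png",w["img"]); print(w["hand_eye"].round(3).tolist())
E
```

```text
corners z.012 [[0.6032, 0.0576, 0.012], [0.4972, 0.0601, 0.012], [0.5961, -0.1863, 0.012], [0.493, -0.1809, 0.012]]
ring [[ 0.549  -0.0289  0.089 ]] cup [[ 0.654 -0.023  0.057]] block [[0.703, -0.124, 0.028], [0.684, -0.219, 0.028], [0.652, -0.111, 0.028], [0.628, -0.204, 0.028]]
stone -y [[0.5659, -0.1672, 0.042], [0.5206, -0.1632, 0.042]] stop [[0.5871, 0.0313, 0.03], [0.5133, 0.0333, 0.03]]
[[0.4934 0.3151 0.085 ]] 0.21
[[ 0.5466 -0.0234  0.085 ]] 0.63
[[-0.0, 0.967, 0.253, -0.068], [-0.001, -0.253, 0.967, -0.186], [1.0, 0.0, 0.001, 0.0], [0.0, 0.0, 0.0, 1.0]]
```

Call:
drive_tool(
  rows=[
    [[0.5,-1,0],0.132,0],
    [[0.5,-1,0],0.132,0],
    [[0.5,-1,0],0.132,0],
    [[0.5,-1,0],0.132,0],
    [[0.5,-1,0],0.132,0],
    [[0.5,-1,0],0.132,0],
    [[0.5,-1,0],0.132,0],
    [[0.5,-1,0],0.132,0],
  ],
  newtons=20,
)

```text
t: 1.85
eef_pos: [0.3047, 0.3538, 0.2004]
ee_rot: [-1.572, 0.0, 3.116]
force: [0.4, 0.7, -0.2]
width: 0.029
```

Call:
drive_tool(
  rows=[
    [[0.4,-0.85,0],0,0],
    [[0.4,-0.85,0],0,0],
    [[0.4,-0.85,0],0,0],
    [[0.4,-0.85,0],0,0],
    [[0.4,-0.85,0],0,0],
    [[0.4,-0.85,0],0,0],
    [[0.4,-0.85,0],0,0],
  ],
)

```text
t: 2.55
eef_pos: [0.4248, 0.0997, 0.1999]
ee_rot: [-1.571, 0.0, 3.115]
force: [0.3, -0.3, 0.7]
width: 0.0006
```

Call:
drive_tool(
  rows=[
    [[0.22,-0.433,-0.1],0,0],
    [[0.22,-0.433,-0.1],0,0],
    [[0.22,-0.433,-0.1],0,0],
    [[0.22,-0.433,-0.1],0,0],
    [[0.22,-0.433,-0.1],0,0],
  ],
)

```text
t: 3.05
eef_pos: [0.4899, -0.0282, 0.1692]
ee_rot: [-1.57, -0.001, 3.116]
force: [-0.6, -0.2, 0.0]
width: 0.0007
```

```bash
python3 - <<'E'
from h import *
s=get_state(); print(s["t"],s["eef_pos"],s["ee_rot"],s["force"],s["width"],s["q"])
w,T=wrist(); cv2.imwrite("pics/wrist1.png",w["img"]); print(T.round(3).tolist(),w["fx"],w["cx"])
for th in("ring_center","whetstone"):
    for r in regions_of(w,th)[:2]: print(th,r["box"],r["confidence"],world(w,[[(r["box"][0]+r["box"][2])/2,(r["box"][1]+r["box"][3])/2]],.089,T).round(4))
print("ring nominal px",proj(w,[[.548,-.0285,.089]],T))
E
```

```text
3.05 [ 0.48988964 -0.02819985  0.16916943] [-1.57042650e+00 -1.21561129e-03  3.11647795e+00] [-0.59207545 -0.17115332  0.0440342 ] 0.0006568229940521156 [ 3.43992098e-01  7.75724147e-02 -4.28092356e-01 -1.06976001e-04
 -1.06639872e+00  1.20174151e+00]
[[-0.025, -0.967, -0.254, 0.558], [-1.0, 0.024, 0.005, -0.03], [0.001, 0.254, -0.967, 0.355], [0.0, 0.0, 0.0, 1.0]] 351.27035768250363 279.6525800173078
ring_center [244.3, 100.1, 312.4, 163.3] 0.81 [[ 0.5502 -0.0292  0.089 ]]
whetstone [54.8, 206.8, 144.0, 337.4] 0.94 [[0.4418 0.1202 0.089 ]]
whetstone [296.5, 94.4, 442.3, 160.5] 0.78 [[ 0.5516 -0.0963  0.089 ]]
ring nominal px [[277.47138263 134.73267379]]
```

View pics/wrist1.png

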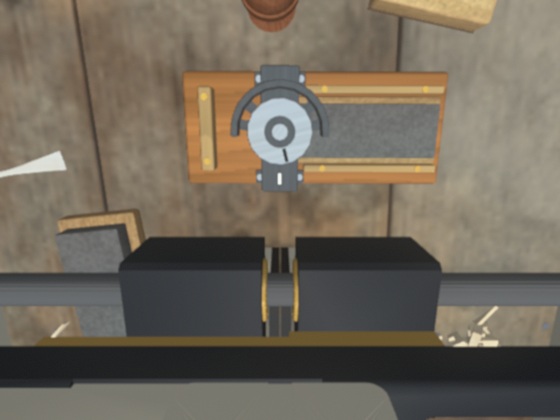

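The wrist view shows the ring at (280,131) with its black line at (286,155). The white bridge mark is at (279,178), and the small stone is in the holder to the right at (375,132). The finger ends are narrow and sit below, at about (280,290), so I need one crop of them.

```bash
python3 - <<'E'
from h import *
a=cv2.imread("pics/wrist1.png")
cv2.imwrite("pics/w1c.png",cv2.resize(a[60:345,190:370],None,fx=2.1,fy=2.1,interpolation=cv2.INTER_CUBIC))
w,T=wrist()
s=get_state();p=s["eef_pos"]
for dx in(-.0095,.0095):
  for dy in (-.021,0,.021):
    print(dx,dy,[proj(w,[p+[dx,dy,dz]],T).round(0).tolist()[0] for dz in(0,.019,.045,.066)])
E
```

```text
-0.0095 -0.021 [[316.0, 262.0], [320.0, 276.0], [326.0, 301.0], [333.0, 328.0]]
-0.0095 0 [[279.0, 262.0], [279.0, 277.0], [279.0, 302.0], [279.0, 329.0]]
-0.0095 0.021 [[242.0, 263.0], [238.0, 277.0], [232.0, 303.0], [225.0, 330.0]]
0.0095 -0.021 [[316.0, 230.0], [320.0, 241.0], [327.0, 261.0], [334.0, 283.0]]
0.0095 0 [[278.0, 230.0], [278.0, 242.0], [278.0, 262.0], [278.0, 284.0]]
0.0095 0.021 [[241.0, 231.0], [236.0, 243.0], [229.0, 263.0], [221.0, 285.0]]
```

View pics/w1c.png

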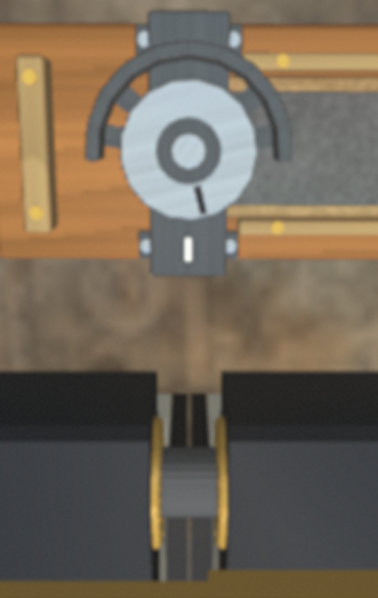

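Call:
drive_tool(
  rows=[
    [[0,0,-0.308],0,0],
    [[0,0,-0.308],0,0],
    [[0,0,-0.308],0,0],
    [[0.0667,-0.003,-0.308],0,0],
    [[0.0667,-0.003,-0.308],0,0],
  ],
)

```text
t: 3.75
eef_pos: [0.5129, -0.0273, 0.0797]
ee_rot: [-1.571, 0.003, 3.122]
force: [1.2, -0.7, 0.6]
width: 0.0004
```

Call:
drive_tool(
  rows=[
    [[0.02,0,0],0,0],
    [[0.02,0,0],0,0],
    [[0.02,0,0],0,0],
  ],
)

```text
t: 4.05
eef_pos: [0.5159, -0.0283, 0.0782]
ee_rot: [-1.571, 0.001, 3.119]
force: [0.1, -0.2, -0.3]
width: 0.0007
```

Call:
drive_tool(
  rows=[
    [[0.006,0,0],0,0],
    [[0.006,0,0],0,0],
  ],
)

```text
t: 4.25
eef_pos: [0.5176, -0.0286, 0.0777]
ee_rot: [-1.571, 0.0, 3.119]
force: [0.1, 0.4, -0.5]
width: 0.0008
```

Call:
drive_tool(
  rows=[
    [[0.006,0,0],0,0],
    [[0.006,0,0],0,0],
  ],
)

```text
t: 4.45
eef_pos: [0.5195, -0.0286, 0.0774]
ee_rot: [-1.571, 0.0, 3.119]
force: [-0.6, -0.1, -0.3]
width: 0.0004
```

Call:
drive_tool(
  rows=[
    [[0.005,0,0],0,0],
    [[0.005,0,0],0,0],
  ],
)

```text
t: 4.65
eef_pos: [0.521, -0.0286, 0.0773]
ee_rot: [-1.571, -0.0, 3.119]
force: [-0.6, -0.4, 0.3]
width: 0.0003
```

Call:
drive_tool(
  rows=[
    [[0.005,0,0],0,0],
    [[0.005,0,0],0,0],
  ],
)

```text
t: 4.85
eef_pos: [0.5226, -0.0286, 0.0773]
ee_rot: [-1.571, 0.0, 3.119]
force: [0.3, -0.3, 0.3]
width: 0.0006
```

Call:
drive_tool(
  rows=[
    [[0.005,0,0],0,0],
    [[0.005,0,0],0,0],
  ],
)

```text
t: 5.05
eef_pos: [0.5241, -0.0286, 0.0774]
ee_rot: [-1.571, 0.0, 3.119]
force: [-0.2, -0.7, -0.7]
width: 0.0003
```

```bash
python3 - <<'E'
from h import *
w,T=wrist(); cv2.imwrite("pics/w2.png",w["img"])
cv2.imwrite("pics/w2c.png",cv2.resize(w["img"][80:360,180:380],None,fx=2.1,fy=2.1,interpolation=cv2.INTER_CUBIC))
print(get_state()["eef_pos"])
P=np.array([.55,-.029,.089]);print("ring",proj(w,[P,P+[-.024,0,0],P+[0,.024,0],P-[0,.024,0]],T).round(1).tolist())
p=get_state()["eef_pos"];print("tcp",proj(w,[p,p+[.0095,0,0],p+[.0095,0,.012]],T).round(1).tolist())
E
```

```text
[ 0.52398804 -0.02857501  0.07735811]
ring [[278.6, 206.3], [279.7, 250.5], [231.6, 207.3], [325.7, 205.3]]
tcp [[279.0, 246.5], [278.6, 230.3], [278.5, 237.2]]
```

View pics/w2c.png

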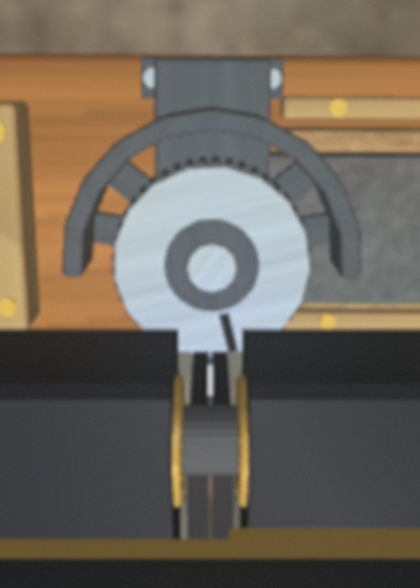

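The ring centre is at crop (211,267), which is full pixel (280,207) and agrees with the nominal position. The fingertips at crop (210,352) are only just reaching the rim, so the tip is narrower than 19 mm toward the ring. I'll probe on in small steps.

Call:
drive_tool(
  rows=[
    [[0.005,0,0],0,0],
    [[0.005,0,0],0,0],
  ],
)

```text
t: 5.3
eef_pos: [0.5256, -0.0285, 0.0774]
ee_rot: [-1.571, 0.0, 3.119]
force: [0.6, -0.4, 0.8]
width: 0.0004
```

Call:
drive_tool(
  rows=[
    [[0.003,0,0],0,0],
    [[0.003,0,0],0,0],
  ],
)

```text
t: 5.5
eef_pos: [0.5264, -0.0286, 0.0774]
ee_rot: [-1.571, 0.0, 3.119]
force: [0.7, -0.3, 0.1]
width: 0.0002
```

Call:
drive_tool(
  rows=[
    [[0.003,0,0],0,0],
    [[0.003,0,0],0,0],
  ],
)

```text
t: 5.7
eef_pos: [0.5273, -0.0286, 0.0774]
ee_rot: [-1.571, 0.0, 3.119]
force: [0.9, 0.2, 0.8]
width: 0.0007
```

Call:
drive_tool(
  rows=[
    [[0.004,0,0],0,0],
    [[0.004,0,0],0,0],
  ],
)

```text
t: 5.9
eef_pos: [0.5285, -0.0286, 0.0773]
ee_rot: [-1.571, 0.0, 3.119]
force: [0.5, 0.6, -0.5]
width: 0.0005
```

Call:
drive_tool(
  rows=[
    [[0.004,0,0],0,0],
    [[0.004,0,0],0,0],
  ],
)

```text
t: 6.1
eef_pos: [0.5297, -0.0286, 0.0774]
ee_rot: [-1.571, 0.0, 3.119]
force: [0.6, -0.2, 0.6]
width: 0.001
```

```bash
python3 - <<'E'
from h import *
w,T=wrist(); cv2.imwrite("pics/w3.png",w["img"])
a=cv2.resize(w["img"][170:300,220:340],None,fx=4,fy=4,interpolation=cv2.INTER_CUBIC)
s=grab_frame("scene")["img"]; b=cv2.resize(s[140:240,250:350],(520,520),interpolation=cv2.INTER_CUBIC)[:520,:310]
cv2.imwrite("pics/w3c.png",np.hstack([a,b]));S=get_state();print(S["eef_pos"],S["force"])
P=np.array([.55,-.029,.089]);print("ring",proj(w,[P,P+[-.024,0,0]],T).round(1).tolist())
E
```

```text
[ 0.52959823 -0.02857152  0.07734505] [ 0.16566822  0.22682726 -0.08937206]
ring [[278.9, 217.0], [279.9, 260.5]]
```

View pics/w3c.png

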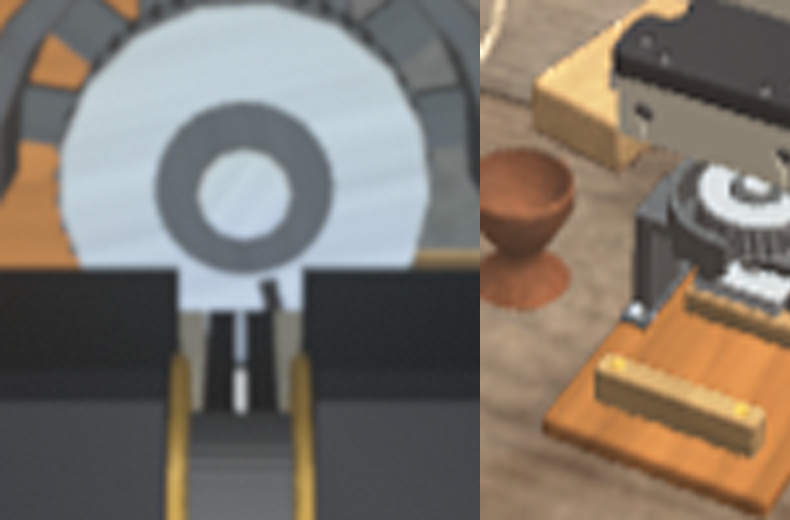

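```bash
python3 - <<'E'
from h import *
f=grab_frame("scene");s=f["img"]; b=cv2.resize(s[110:230,260:380],(600,600),interpolation=cv2.INTER_CUBIC)
p=get_state()["eef_pos"]
for q in(p,p+[.0095,0,0],p-[.0095,0,0]):
    u=(proj(f,[q])[0]-[260,110])*5; cv2.circle(b,tuple(u.astype(int)),3,(0,0,255),-1);print(u)
cv2.imwrite("pics/s3.png",b)
E
```

```text
[256.22744942 364.29793811]
[235.71146927 357.73856119]
[276.86662941 370.89670452]
```

View pics/s3.png

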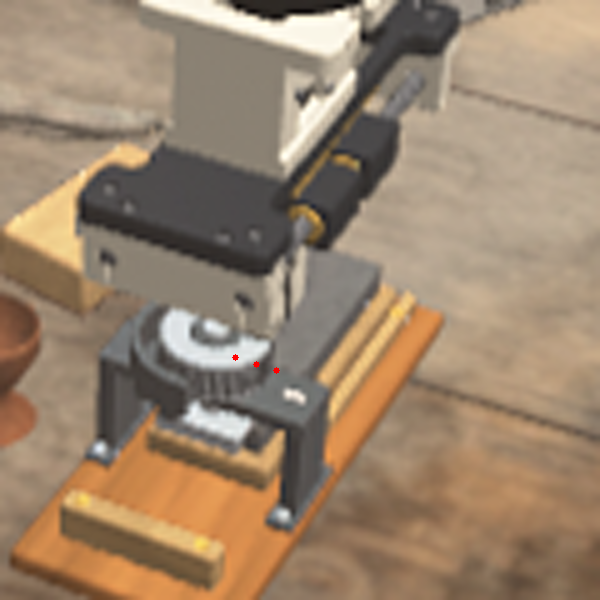

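```bash
python3 - <<'E'
from h import *
w,T=wrist(); f=grab_frame("scene");p=get_state()["eef_pos"]
print(p,get_state()["t"])
for y in(-.0286,.0,.03,.068):
    # point on scene ray at given y
    d=f["T"][:3,:3]@[(313-f["cx"])/f["fx"],(176-f["cy"])/f["fy"],1]; t=(y-f["T"][1,3])/d[1]; print(y,(f["T"][:3,3]+t*d).round(4))
for z in (.077,.09,.1,.11,.12): print(z,world(w,[[266,247],[281,247],[295,247]],z,T).round(4).tolist())
a=cv2.resize(w["img"][225:345,230:335],None,fx=5,fy=5,interpolation=cv2.INTER_CUBIC)
a=cv2.convertScaleAbs(a,alpha=2,beta=20)
cv2.imwrite("pics/w4.png",a)
E
```

```text
[ 0.5295461  -0.0285697   0.07737603] 6.35
-0.0286 [ 0.5268 -0.0286  0.0969]
0.0 [0.5162 0.     0.1214]
0.03 [0.505 0.03  0.147]
0.068 [0.4908 0.068  0.1794]
0.077 [[0.5292, -0.0213, 0.077], [0.529, -0.0297, 0.077], [0.5288, -0.0376, 0.077]]
0.09 [[0.534, -0.0219, 0.09], [0.5338, -0.0298, 0.09], [0.5336, -0.0371, 0.09]]
0.1 [[0.5376, -0.0224, 0.1], [0.5375, -0.0298, 0.1], [0.5373, -0.0367, 0.1]]
0.11 [[0.5413, -0.0229, 0.11], [0.5412, -0.0298, 0.11], [0.541, -0.0363, 0.11]]
0.12 [[0.545, -0.0234, 0.12], [0.5449, -0.0299, 0.12], [0.5447, -0.0359, 0.12]]
```

View pics/w4.png

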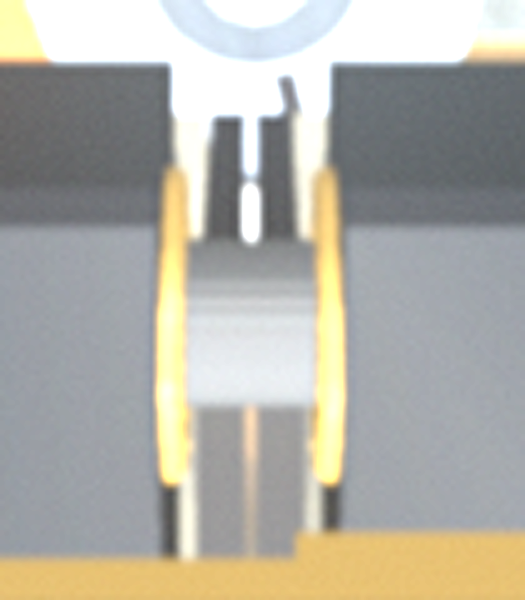

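The brightened crop shows two thin finger strips at crop (210–297, 115–240) with the ring visible between them, so they are above the ring. Triangulating with the scene view puts the real tip about 20 mm higher than the reported TCP. I'll check this by lowering gently onto the ring's top, which is at a known 89 mm.

Call:
drive_tool(
  rows=[
    [[-0.013,0,-0.01],0,0],
    [[-0.013,0,-0.01],0,0],
  ],
)

```text
t: 6.55
eef_pos: [0.5247, -0.0287, 0.0739]
ee_rot: [-1.571, -0.001, 3.119]
force: [-0.1, -0.3, 0.2]
width: 0.0007
```

Call:
drive_tool(
  rows=[
    [[0,0,-0.007],0,0],
    [[0,0,-0.007],0,0],
  ],
)

```text
t: 6.75
eef_pos: [0.5255, -0.0286, 0.072]
ee_rot: [-1.571, -0.0, 3.119]
force: [-0.3, 0.8, -0.6]
width: 0.001
```

Call:
drive_tool(
  rows=[
    [[0,0,-0.006],0,0],
    [[0,0,-0.006],0,0],
  ],
)

```text
t: 6.95
eef_pos: [0.5256, -0.0286, 0.0702]
ee_rot: [-1.571, -0.0, 3.119]
force: [0.0, 0.1, 0.2]
width: 0.0001
```

Call:
drive_tool(
  rows=[
    [[0,0,-0.004],0,0],
    [[0,0,-0.004],0,0],
  ],
)

```text
t: 7.15
eef_pos: [0.5256, -0.0286, 0.0691]
ee_rot: [-1.571, -0.0, 3.119]
force: [-0.8, 0.4, -0.5]
width: 0.0002
```

Call:
drive_tool(
  rows=[
    [[0,0,-0.004],0,0],
    [[0,0,-0.004],0,0],
  ],
)

```text
t: 7.35
eef_pos: [0.5256, -0.0286, 0.0679]
ee_rot: [-1.571, -0.0, 3.119]
force: [-0.7, -0.4, -0.4]
width: 0.0005
```

Call:
drive_tool(
  rows=[
    [[0,0,-0.004],0,0],
    [[0,0,-0.004],0,0],
  ],
)

```text
t: 7.55
eef_pos: [0.5256, -0.0286, 0.0667]
ee_rot: [-1.571, -0.0, 3.119]
force: [0.4, -0.7, 0.3]
width: 0.0005
```

Call:
drive_tool(
  rows=[
    [[0,0,-0.004],0,0],
    [[0,0,-0.004],0,0],
  ],
)

```text
t: 7.75
eef_pos: [0.5256, -0.0286, 0.0655]
ee_rot: [-1.571, -0.0, 3.119]
force: [-0.6, 0.8, 0.3]
width: 0.0005
```

```bash
python3 - <<'E'
from h import *
w,T=wrist(); S=get_state();print(S["eef_pos"],S["force"],S["moment"],S["t"])
a=cv2.resize(w["img"][190:290,210:350],None,fx=4,fy=4,interpolation=cv2.INTER_CUBIC)
a=cv2.convertScaleAbs(a,alpha=1.6,beta=20)
f=grab_frame("scene");b=cv2.resize(f["img"][150:210,280:330],None,fx=6.66,fy=6.66,interpolation=cv2.INTER_CUBIC)
cv2.imwrite("pics/w5.png",np.hstack([a[:400],b[:400,:230]]))
P=np.array([.55,-.029,.089]);print("ring",proj(w,[P,P+[-.024,0,0]],T).round(1).tolist())
E
```

```text
[ 0.52561654 -0.02858764  0.06558156] [ 0.19035603  0.21303867 -0.83888746] [-0.05322341 -0.0330794   0.06456599] 7.8
ring [[278.6, 215.2], [279.7, 261.9]]
```

View pics/w5.png

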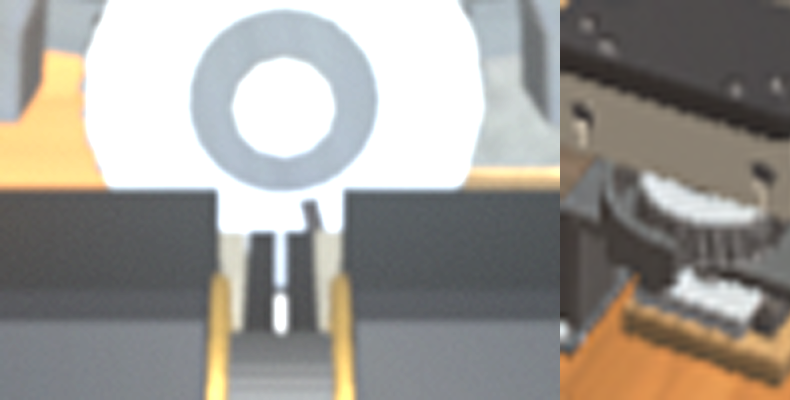

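No contact yet with the reported TCP at 65.6 mm. The wrist view shows the tip strips at crop (245–315, 232) overlapping the ring's near edge, so they are still above it. I'll keep lowering in small steps.

Call:
drive_tool(
  rows=[
    [[0,0,-0.004],0,0],
    [[0,0,-0.004],0,0],
  ],
)

```text
t: 8.05
eef_pos: [0.5256, -0.0286, 0.0643]
ee_rot: [-1.571, -0.0, 3.119]
force: [0.1, 0.5, -0.7]
width: 0.0001
```

Call:
drive_tool(
  rows=[
    [[0,0,-0.004],0,0],
    [[0,0,-0.004],0,0],
  ],
)

```text
t: 8.25
eef_pos: [0.5256, -0.0286, 0.0631]
ee_rot: [-1.571, -0.0, 3.119]
force: [0.3, 0.2, 0.1]
width: 0.0005
```

Call:
drive_tool(
  rows=[
    [[0,0,-0.004],0,0],
    [[0,0,-0.004],0,0],
  ],
)

```text
t: 8.45
eef_pos: [0.5258, -0.0286, 0.0625]
ee_rot: [-1.571, 0.0, 3.119]
force: [-1.4, 0.5, 3.5]
width: 0.0004
```

Call:
drive_tool(
  rows=[
    [[0,0,-0.004],0,0],
    [[0,0,-0.004],0,0],
  ],
)

```text
t: 8.65
eef_pos: [0.5259, -0.0286, 0.0623]
ee_rot: [-1.571, 0.001, 3.12]
force: [-6.0, 0.6, 14.8]
width: 0.0008
```

Contact comes at a reported TCP z of 62.6 mm, so the closed fingertips end about 26 mm above the TCP, and the stiffness is roughly 12 N/mm. Next I'll back off, lower the tip beside the rim and probe in x.

Call:
drive_tool(
  rows=[
    [[0,0,0.025],0,0],
    [[-0.088,0,0.025],0,0],
    [[-0.088,0,0.025],0,0],
    [[-0.088,0,-0.032],0,0],
    [[-0.088,0,-0.032],0,0],
    [[-0.045,0,-0.032],0,0],
    [[-0.045,0,-0.032],0,0],
  ],
)

```text
t: 9.35
eef_pos: [0.5146, -0.0283, 0.0519]
ee_rot: [-1.571, 0.002, 3.12]
force: [0.1, -0.5, -0.0]
width: 0.0005
```

Call:
drive_tool(
  rows=[
    [[0.006,0,0],0,0],
    [[0.006,0,0],0,0],
  ],
)

```text
t: 9.55
eef_pos: [0.5143, -0.0286, 0.0514]
ee_rot: [-1.571, 0.0, 3.119]
force: [-0.5, -0.6, -0.4]
width: 0.0001
```

Call:
drive_tool(
  rows=[
    [[0.004,0,0],0,0],
    [[0.004,0,0],0,0],
  ],
)

```text
t: 9.75
eef_pos: [0.5153, -0.0286, 0.0514]
ee_rot: [-1.571, 0.0, 3.119]
force: [0.2, -0.1, 0.6]
width: 0.0008
```

Call:
drive_tool(
  rows=[
    [[0.003,0,0],0,0],
    [[0.003,0,0],0,0],
  ],
)

```text
t: 9.95
eef_pos: [0.5156, -0.0287, 0.0512]
ee_rot: [-1.571, -0.001, 3.119]
force: [-2.1, -0.5, 1.7]
width: 0.0007
```

Call:
drive_tool(
  rows=[
    [[0.003,0,0],0,0],
    [[0.003,0,0],0,0],
  ],
)

```text
t: 10.15
eef_pos: [0.5158, -0.0287, 0.0511]
ee_rot: [-1.57, -0.002, 3.119]
force: [-4.3, 1.4, 3.9]
width: 0.0004
```

Contact comes at TCP x ≈ 0.5154, which puts the ring centre near (0.549, −0.029), and x stiffness is about 3 N/mm. I'll probe the start of a stroke around the rim on the +y side to learn the finger's y half-width.

Call:
drive_tool(
  rows=[
    [[-0.03,0.02,0],0,0],
    [[-0.03,0.08,0],0,0],
    [[-0.014,0.08,0],0,0],
    [[0.012,0.08,0],0,0],
    [[0.018,0.08,0],0,0],
    [[0.018,0.08,0],0,0],
  ],
)

```text
t: 10.75
eef_pos: [0.5187, -0.0046, 0.0504]
ee_rot: [-1.571, -0.007, 3.118]
force: [-14.4, 9.9, 12.5]
width: 0.0001
```

Call:
drive_tool(
  rows=[
    [[0.004,0,0],0,0],
    [[0.004,0,0],0,0],
  ],
)

```text
t: 10.95
eef_pos: [0.5188, -0.0047, 0.0504]
ee_rot: [-1.571, -0.008, 3.117]
force: [-19.3, 10.7, 14.4]
width: 0.0004
```

Call:
drive_tool(
  rows=[
    [[0.004,0,0],0,0],
    [[0.004,0,0],0,0],
  ],
)

```text
t: 11.15
eef_pos: [0.519, -0.0047, 0.0503]
ee_rot: [-1.571, -0.01, 3.117]
force: [-23.2, 12.3, 17.9]
width: 0.0004
```

The real half-width in y is about 13 mm, judging by the force direction and where contact came. I'll back off and make the first stroke with a lighter path.

Call:
drive_tool(
  rows=[
    [[-0.054,0.005,0],0,0],
    [[-0.054,0.005,0],0,0],
    [[-0.017,0.005,0],0,0],
    [[-0.024,-0.015,0],0,0],
    [[-0.028,-0.039,0],0,0],
    [[-0.028,-0.069,0],0,0],
    [[-0.028,-0.095,0],0,0],
    [[-0.028,-0.125,0],0,0],
    [[-0.024,-0.149,0],0,0],
    [[-0.016,-0.169,0],0,0],
    [[-0.054,-0.169,0],0,0],
    [[-0.074,-0.082,0],0,0],
  ],
)

```text
t: 12.35
eef_pos: [0.5027, -0.0307, 0.0509]
ee_rot: [-1.571, -0.0, 3.116]
force: [0.5, 0.1, -0.0]
width: 0.0004
```

```bash
cat >> h.py <<'E'
def line_angle(save=None):
    w,T=wrist(); C=np.array([.5497,-.0296,.089])
    # refine the centre from the bright disc is skipped; polar sampling at ring top
    ang=np.radians(np.arange(0,360,1)); R=np.arange(.0135,.0225,.0005)
    g=cv2.cvtColor(w["img"],cv2.COLOR_BGR2GRAY).astype(np.float32)
    P=np.array([[C+[r*np.cos(a),r*np.sin(a),0] for a in ang] for r in R]).reshape(-1,3)
    uv=proj(w,P,T).astype(np.float32).reshape(len(R),len(ang),2)
    pol=cv2.remap(g,uv[...,0],uv[...,1],cv2.INTER_LINEAR)
    m=pol.mean(0); k=np.argsort(m)[:12]
    s=get_state(); print("t",round(s["t"],2),"pos",s["eef_pos"].round(4),"darkest deg",k.tolist(),m[k].round().tolist(),"median",np.median(m))
    if save: cv2.imwrite(save,w["img"])
E
python3 - <<'E'
from h import *
line_angle("pics/w6.png")
E
```

```text
t 12.4 pos [ 0.5026 -0.0275  0.0512] darkest deg [328, 329, 327, 330, 326, 331, 325, 332, 333, 324, 334, 323] [59.0, 59.0, 64.0, 65.0, 85.0, 87.0, 121.0, 122.0, 157.0, 157.0, 181.0, 181.0] median 196.09926
```

The line was at about 194° before and is at 328° now, so one stroke gave about +134° anticlockwise with modest force. I'll repeat the same stroke twice and check.

Call:
drive_tool(
  rows=[
    [[0.02,0.09,0],0,0],
    [[0.057,0.087,0],0,0],
    [[0.05,0.067,0],0,0],
    [[0.046,0.043,0],0,0],
    [[0.046,0.013,0],0,0],
    [[0.046,-0.013,0],0,0],
    [[0.046,-0.043,0],0,0],
    [[0.05,-0.067,0],0,0],
    [[0.058,-0.087,0],0,0],
    [[0.02,-0.087,0],0,0],
    [[0,0,0],0,0],
  ],
)

```text
t: 13.5
eef_pos: [0.502, -0.0306, 0.051]
ee_rot: [-1.571, 0.0, 3.116]
force: [0.9, 0.4, -0.5]
width: 0.0008
```

```bash
python3 - <<'E'
from h import *
line_angle()
E
```

```text
t 13.55 pos [ 0.5019 -0.0274  0.0513] darkest deg [108, 109, 107, 110, 106, 111, 105, 112, 104, 113, 103, 114] [59.0, 60.0, 64.0, 68.0, 82.0, 93.0, 112.0, 129.0, 145.0, 162.0, 171.0, 183.0] median 195.90659
```

Call:
drive_tool(
  rows=[
    [[0.02,0.09,0],0,0],
    [[0.057,0.087,0],0,0],
    [[0.05,0.067,0],0,0],
    [[0.046,0.043,0],0,0],
    [[0.046,0.013,0],0,0],
    [[0.046,-0.013,0],0,0],
    [[0.046,-0.043,0],0,0],
    [[0.05,-0.067,0],0,0],
    [[0.058,-0.087,0],0,0],
    [[0.02,-0.087,0],0,0],
    [[0,0,0],0,0],
  ],
)

```text
t: 14.65
eef_pos: [0.5019, -0.0309, 0.0511]
ee_rot: [-1.571, 0.001, 3.116]
force: [0.5, 0.4, 0.2]
width: 0.0005
```

```bash
python3 - <<'E'
from h import *
line_angle("pics/w8.png")
# start angle from wrist1
T=np.array([[-0.025,-0.967,-0.254,0.558],[-1,0.024,0.005,-0.03],[0.001,0.254,-0.967,0.355],[0,0,0,1]])
f=grab_frame("wrist"); a=cv2.imread("pics/wrist1.png",0)
p=world(f,[[190+196/2.1,60+188/2.1],[190+204/2.1,60+211/2.1],[280.5,131.5]],.089,T); d=p[1]-p[2]; e=p[0]-p[2]; print(p.round(4).tolist(),np.degrees(np.arctan2(d[1],d[0]))%360,np.degrees(np.arctan2(e[1],e[0]))%360)
E
```

```text
t 14.7 pos [ 0.5018 -0.0277  0.0515] darkest deg [252, 253, 251, 254, 250, 255, 249, 256, 248, 257, 247, 258] [60.0, 61.0, 64.0, 71.0, 81.0, 94.0, 113.0, 126.0, 149.0, 156.0, 175.0, 177.0] median 195.99005
[[0.5369, -0.0326, 0.089], [0.5287, -0.0353, 0.089], [0.5501, -0.0308, 0.089]] 191.86721988652167 187.79439301316614
```

The line has gone from 192° to 612°, a total of 420° at about 142° per stroke. Three more strokes should give about 845°, or 2.35 turns.

Call:
drive_tool(
  rows=[
    [[0.02,0.09,0],0,0],
    [[0.057,0.087,0],0,0],
    [[0.05,0.067,0],0,0],
    [[0.046,0.043,0],0,0],
    [[0.046,0.013,0],0,0],
    [[0.046,-0.013,0],0,0],
    [[0.046,-0.043,0],0,0],
    [[0.05,-0.067,0],0,0],
    [[0.058,-0.087,0],0,0],
    [[0.02,-0.087,0],0,0],
    [[0,0,0],0,0],
  ],
)

```text
t: 15.85
eef_pos: [0.5019, -0.0309, 0.0511]
ee_rot: [-1.571, 0.001, 3.116]
force: [0.4, 0.4, -0.2]
width: 0.0004
```

```bash
python3 - <<'E'
from h import *
line_angle()
E
```

```text
t 15.9 pos [ 0.5018 -0.0277  0.0515] darkest deg [29, 30, 28, 31, 27, 32, 26, 33, 25, 34, 24, 23] [54.0, 55.0, 57.0, 66.0, 73.0, 94.0, 105.0, 133.0, 141.0, 167.0, 169.0, 185.0] median 196.05441
```

Call:
drive_tool(
  rows=[
    [[0.02,0.09,0],0,0],
    [[0.057,0.087,0],0,0],
    [[0.05,0.067,0],0,0],
    [[0.046,0.043,0],0,0],
    [[0.046,0.013,0],0,0],
    [[0.046,-0.013,0],0,0],
    [[0.046,-0.043,0],0,0],
    [[0.05,-0.067,0],0,0],
    [[0.058,-0.087,0],0,0],
    [[0.02,-0.087,0],0,0],
    [[0,0,0],0,0],
  ],
)

```text
t: 17.0
eef_pos: [0.5019, -0.0309, 0.0511]
ee_rot: [-1.571, 0.001, 3.115]
force: [1.0, 1.0, -0.3]
width: 0.0005
```

```bash
python3 - <<'E'
from h import *
line_angle()
E
```

```text
t 17.05 pos [ 0.5018 -0.0277  0.0515] darkest deg [170, 171, 169, 172, 168, 173, 167, 174, 166, 175, 165, 176] [64.0, 64.0, 70.0, 72.0, 87.0, 96.0, 119.0, 129.0, 153.0, 161.0, 178.0, 182.0] median 196.00122
```

Call:
drive_tool(
  rows=[
    [[0.02,0.09,0],0,0],
    [[0.057,0.087,0],0,0],
    [[0.05,0.067,0],0,0],
    [[0.046,0.043,0],0,0],
    [[0.046,0.013,0],0,0],
    [[0.046,-0.013,0],0,0],
    [[0.046,-0.043,0],0,0],
    [[0.05,-0.067,0],0,0],
    [[0.058,-0.087,0],0,0],
    [[0.02,-0.087,0],0,0],
    [[0,0,0],0,0],
  ],
)

```text
t: 18.15
eef_pos: [0.5019, -0.0309, 0.0511]
ee_rot: [-1.571, 0.001, 3.116]
force: [-0.0, -0.4, 0.0]
width: 0.0003
```

```bash
python3 - <<'E'
from h import *
line_angle("pics/w11.png")
E
```

```text
t 18.2 pos [ 0.5017 -0.0277  0.0514] darkest deg [309, 310, 308, 311, 307, 312, 306, 313, 305, 314, 315, 304] [59.0, 60.0, 63.0, 67.0, 81.0, 90.0, 117.0, 124.0, 153.0, 157.0, 179.0, 180.0] median 195.89314
```

The line total is now 1029.5° − 192° ≈ 837°, or 2.33 turns, so the ring is done. Next I'll raise the hand, turn it 90° so the body stays clear of the bridge, and go behind the stone's −y end.

Call:
drive_tool(
  rows=[
    [[0,0,0.333],0,0],
    [[0,0,0.333],-0.09,0],
    [[0.05,-0.15,0.333],-0.18,0],
    [[0.141,-0.3,0.333],-0.28,0],
    [[0.141,-0.45,0.333],-0.37,0],
    [[0.141,-0.585,0.333],-0.47,0],
    [[0.141,-0.585,0.333],-0.56,0],
    [[0.141,-0.585,0.333],-0.66,0],
    [[0.141,-0.585,0.333],-0.75,0],
    [[0.141,-0.585,0.333],-0.85,0],
    [[0.141,-0.585,0.333],-0.94,0],
    [[0.141,-0.585,0.333],-1,0],
  ],
)

```text
t: 19.4
eef_pos: [0.5449, -0.2048, 0.1514]
ee_rot: [-1.572, 0.0, 1.542]
force: [-0.3, -0.2, 0.7]
width: 0.0005
```

```bash
python3 - <<'E'
from h import *
w,T=wrist(); s=get_state(); print(s["t"],s["eef_pos"],s["ee_rot"],s["q"],T[:3,3])
f=grab_frame("top")
cv2.imwrite("pics/c.png",np.hstack([cv2.resize(w["img"],(460,345)),cv2.resize(f["img"][170:285,280:400],(330,345))[:, :330]]))
E
```

```text
19.45 [ 0.54487417 -0.20476795  0.15140819] [-1.57230058e+00  2.39633571e-04  1.53840654e+00] [-2.35102644e-02  2.42486741e-01 -2.68206359e-01  2.90225068e-04
 -1.05860118e+00 -9.02139009e-03] [ 0.54306725 -0.27272529  0.33735955]
```

View pics/c.png

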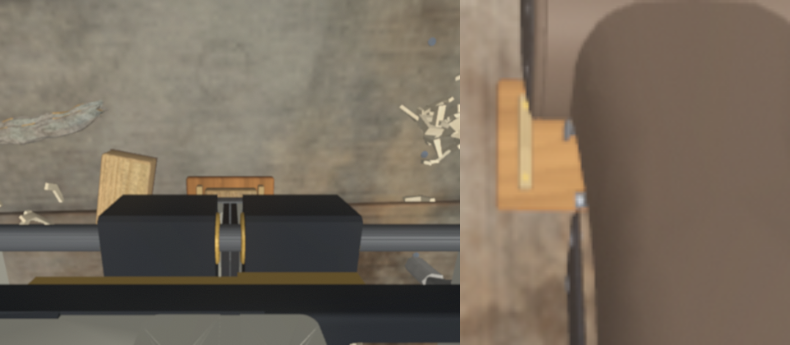

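The wrist view (left) shows the holder's −y end centred under the fingers at (230,180), so the hand is in line with the stone. Next I'll lower the tip to about 20 mm, roughly tray height, and approach slowly.

Call:
drive_tool(
  rows=[
    [[0,0,-0.15],0,0],
    [[0,0,-0.3],0,0],
    [[0,0,-0.45],0,0],
    [[0,0,-0.5],0,0],
    [[0,0,-0.527],0,0],
    [[0,0,-0.527],0,0],
  ],
)

```text
t: 20.1
eef_pos: [0.5446, -0.2047, -0.0075]
ee_rot: [-1.57, 0.0, 1.55]
force: [1.2, 1.1, 0.5]
width: 0.0004
```

Call:
drive_tool(
  rows=[
    [[0,0.03,0],0,0],
    [[0,0.05,0],0,0],
    [[0,0.05,0],0,0],
  ],
)

```text
t: 20.4
eef_pos: [0.5458, -0.1887, -0.0056]
ee_rot: [-1.573, -0.0, 1.55]
force: [-0.7, -0.5, 0.2]
width: 0.0008
```

Call:
drive_tool(
  rows=[
    [[0,0.01,0],0,0],
    [[0,0.02,0],0,0],
    [[0,0.02,0],0,0],
  ],
)

```text
t: 20.7
eef_pos: [0.5452, -0.1835, -0.0065]
ee_rot: [-1.572, 0.0, 1.549]
force: [0.6, -1.1, 0.5]
width: 0.0008
```

Call:
drive_tool(
  rows=[
    [[0,0.01,0],0,0],
    [[0,0.02,0],0,0],
    [[0,0.02,0],0,0],
  ],
)

```text
t: 21.0
eef_pos: [0.5451, -0.1776, -0.0068]
ee_rot: [-1.571, 0.0, 1.549]
force: [0.1, -2.5, 2.0]
width: 0.0006
```

Contact has been made at about 2.5 N. Expected travel to the stop is about 49 mm. I'll push the first 40 mm steadily, then finish in small steps.

Call:
drive_tool(
  rows=[
    [[0,0.015,0],0,0],
    [[0,0.03,0],0,0],
    [[0.001,0.045,0],0,0],
    [[0.001,0.06,0],0,0],
    [[0.002,0.075,0],0,0],
    [[0.002,0.09,0],0,0],
    [[0.002,0.105,0],0,0],
    [[0.003,0.12,0],0,0],
    [[0.003,0.133,0],0,0],
    [[0.003,0.133,0],0,0],
  ],
)

```text
t: 22.0
eef_pos: [0.5457, -0.1369, -0.0071]
ee_rot: [-1.571, -0.0, 1.549]
force: [0.2, -1.8, 0.4]
width: 0.0003
```

Call:
drive_tool(
  rows=[
    [[0,0.007,0],0,0],
    [[0,0.012,0],0,0],
    [[0,0.012,0],0,0],
  ],
)

```text
t: 22.3
eef_pos: [0.5455, -0.1339, -0.0072]
ee_rot: [-1.57, -0.0, 1.548]
force: [-0.8, -2.0, 1.8]
width: 0.0008
```

Call:
drive_tool(
  rows=[
    [[0,0.006,0],0,0],
    [[0,0.006,0],0,0],
  ],
)

```text
t: 22.5
eef_pos: [0.5455, -0.1322, -0.0072]
ee_rot: [-1.57, -0.0, 1.548]
force: [-0.8, -1.7, 1.1]
width: 0.0009
```

Call:
drive_tool(
  rows=[
    [[0,0.005,0],0,0],
    [[0,0.005,0],0,0],
  ],
)

```text
t: 22.7
eef_pos: [0.5456, -0.1307, -0.0071]
ee_rot: [-1.57, -0.0, 1.548]
force: [0.4, -1.0, 0.2]
width: 0.0005
```

Call:
drive_tool(
  rows=[
    [[0,0.004,0],0,0],
    [[0,0.004,0],0,0],
  ],
)

```text
t: 22.9
eef_pos: [0.5455, -0.1304, -0.0071]
ee_rot: [-1.57, 0.001, 1.548]
force: [0.5, -6.5, -1.9]
width: 0.0009
```

Call:
drive_tool(
  rows=[
    [[0,0.004,0],0,0],
    [[0,0.004,0],0,0],
  ],
)

```text
t: 23.1
eef_pos: [0.5454, -0.1302, -0.007]
ee_rot: [-1.57, 0.002, 1.549]
force: [1.4, -14.4, -3.0]
width: 0.0003
```

Call:
drive_tool(
  rows=[
    [[0,0.004,0],0,0],
    [[0,0.004,0],0,0],
  ],
)

```text
t: 23.3
eef_pos: [0.5454, -0.13, -0.0069]
ee_rot: [-1.57, 0.003, 1.548]
force: [2.9, -20.3, -2.4]
width: 0.0006
```

```bash
python3 - <<'E'
from h import *
s=get_state();print(s["eef_pos"],s["force"])
f=grab_frame("scene");cv2.imwrite("pics/s4.png",cv2.resize(f["img"][130:250,230:370],None,fx=5,fy=5,interpolation=cv2.INTER_CUBIC))
E
```

```text
[ 0.54541568 -0.13004169 -0.00689865] [  2.89527451 -20.29447999  -2.43522575]
```

View pics/s4.png

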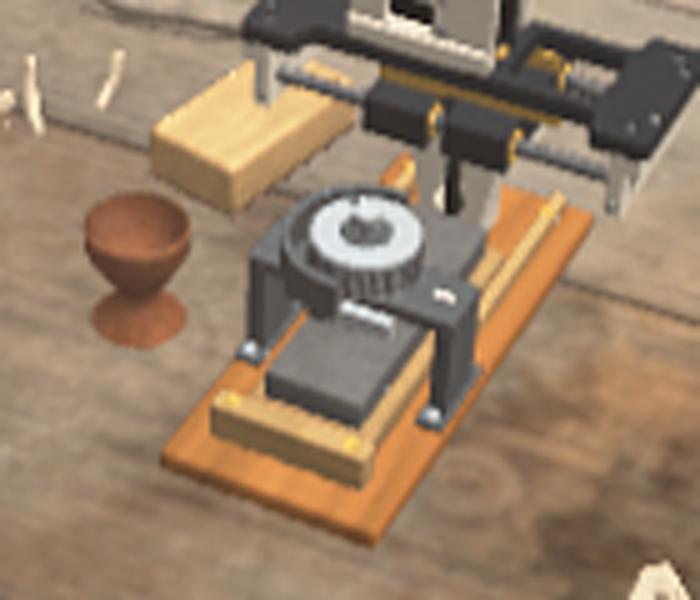

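The scene view shows the stone slid under the bridge and up against the stop at about (290,400), with the cup and block standing in place. The force rose sharply to 20 N at a standstill, so the stone is home. I'll ease back along −y, then lift straight up.

Call:
drive_tool(
  rows=[
    [[0,-0.005,0],0,0],
    [[0,-0.012,0],0,0],
    [[0,-0.03,0],0,0],
    [[0,-0.06,0],0,0],
    [[0,-0.06,0.1],0,0],
    [[0,-0.06,0.25],0,0],
    [[0,-0.06,0.4],0,0],
    [[0,-0.06,0.55],0,0],
    [[0,-0.06,0.7],0,0],
    [[0,-0.06,0.7],0,0],
  ],
)

```text
t: 24.35
eef_pos: [0.5495, -0.146, 0.2103]
ee_rot: [-1.582, 0.001, 1.549]
force: [0.2, -0.2, -0.7]
width: 0.0004
```

Call:
drive_tool(
  rows=[
    [[-0.15,-0.15,0],0,0],
    [[-0.3,-0.3,0],0,0],
    [[-0.4,-0.45,0],0,0],
    [[-0.4,-0.6,0],0,0],
    [[-0.4,-0.75,0],0,0],
    [[-0.4,-0.75,0],0,0],
    [[-0.4,-0.75,0],0,0],
  ],
)

```text
t: 25.05
eef_pos: [0.4248, -0.3726, 0.2023]
ee_rot: [-1.57, -0.0, 1.545]
force: [-0.4, -0.2, 0.9]
width: 0.0002
```

```bash
python3 - <<'E'
from h import *
s=get_state();print(s["t"],s["eef_pos"],s["force"])
f=grab_frame("top");b=cv2.imread("pics/top0.png");a=f["img"]
for th in("egg_cup","sanding_block","turned_gouge","whetstone","ring_center"):
    for r in regions_of(f,th)[:2]: print(th,r["box"],round(r["confidence"],2))
c=lambda i:cv2.resize(i[140:260,280:420],None,fx=2.8,fy=2.8,interpolation=cv2.INTER_CUBIC)
cv2.imwrite("pics/end.png",np.hstack([c(b),c(a)]))
d=cv2.cvtColor(cv2.absdiff(a,b),cv2.COLOR_BGR2GRAY)
for n,(l,t,r,q) in dict(cup=(316,156,345,188),block=(363,147,410,186),gouge=(132,222,247,264)).items(): print(n,"mean/max diff",d[t:q,l:r].mean().round(2),d[t:q,l:r].max())
E
```

```text
25.05 [ 0.4248246  -0.37260862  0.20225095] [-0.4392364  -0.15964059  0.88880897]
egg_cup [318.5, 159.0, 342.5, 184.3] 0.64
egg_cup [366.6, 147.6, 407.2, 185.1] 0.59
sanding_block [363.8, 150.3, 409.5, 182.3] 0.75
turned_gouge [135.2, 221.8, 245.8, 260.2] 0.64
whetstone [240.0, 250.5, 279.2, 339.4] 0.87
whetstone [306.9, 205.0, 371.1, 232.8] 0.64
ring_center [321.5, 205.7, 344.5, 222.6] 0.8
cup mean/max diff 1.55 3
block mean/max diff 1.7 3
gouge mean/max diff 1.53 13
```

View pics/end.png

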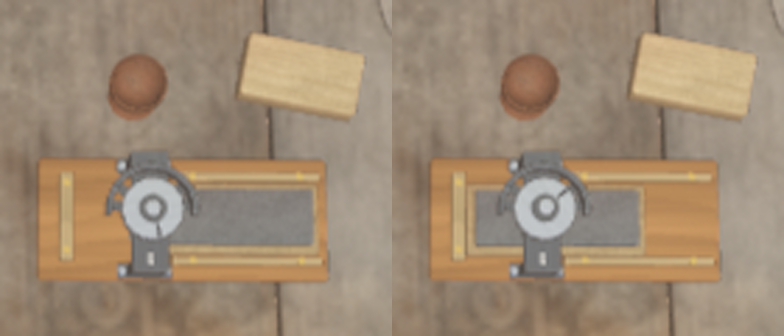

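The before/after view shows the tray end touching the stop at about (466,218) in the right half. The ring's line is near 310°, as measured, and the cup and block have not moved. I'm handing in.

```bash
python3 -c "
from station import *
print(job_done())"
```

```text
the job is handed in; nothing more can be done
None
```

The job is done and handed in at about 25 s: the ring is loosened and the whetstone rests against the wooden stop.

- **Ring:** six fingertip strokes turned it about 837° anticlockwise (2.33 turns), tracked by the black line after each stroke.
- **Stone:** I pushed it by its free end for about 47 mm, until the force rose sharply at a standstill. The final top image shows the tray end at the stop, with no gap I could see.
- **Surroundings:** image differences show the egg cup, sanding block and gouge unmoved. The hand is clear, with no contact force.

Some things disagreed or went beyond the plan:
- **Fingertip height:** the closed fingertips ended about 26 mm short of the reported TCP. I found this by touching the top of the ring with up to about 15 N.
- **Rim force:** one probe on the rim peaked at about 23 N sideways and 18 N vertically, well over the intended 3 to 5 N, because I had underestimated the finger's width.
- **Stop force:** the stone was pressed against the stop with about 20 N before I backed off.

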